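# Lock the packing turntable with its index pin

### The arm

A 7-joint arm with a two-finger parallel gripper is mounted at the origin on a cart in front of the work surface, level with it; the furniture and walls round the work are solid. World frame = base frame: x ahead of the robot, y to its left, z up, the work surface at z = 0. Lengths are in mm, angles in rad, forces in N, time in s.
With the tool pointing down it reaches from about 400 to 875 mm from the base axis. Payload 4.4 kg.
Tool frame: the origin (TCP) lies at the very end of the fingers, on their centre line; the grasp point (between the pads) lies 19 mm behind it; y points along the fingers, z is the direction in which the jaws open and shut, and the axes are right-handed (so a half turn about y gives the same grasp; the last joint's range is limited). The gripper opens to 85 mm and grips with 20 to 120 N. Pads are 22 mm wide; open, the fingers measure 114 mm over their backs; the gripper's body (76 mm by 85 mm) begins 54 mm behind the grasp point. The pads swing forward as they close: fully open they stand 13 mm farther back than shut.
Start: joints at [1.07, 0.628, 0.038, 1.517, -0.027, 0.996, -0.02], TCP at [273.827, -589.522, 231.313] pointing down, gripper open.
Joint ranges: [-3.06, 3.06], [-0.37, 2.12], [-1.25, 1.32], [0.18, 2.47], [-1.1, 4.24], [0.23, 1.98], [-2.94, 2.94]. Speed limits (rad/s): [2.57, 2.57, 3.14, 3.14, 3.14, 3.14, 3.14].

### API

Orientations are given as [roll, pitch, yaw] about the fixed x, y, z axes, in that order (R = Rz(yaw) Ry(pitch) Rx(roll)).
In Python, from cell import ctrl, imaging, finish_job gives the robot as it stands.
- The arm moves only by the shell command python3 -m inch 'ROWS'. ROWS is JSON, one flat list of numbers, 7 for each row, row after row: the opening, from 0 (shut) to 1 (fully open), then the shift along the tool's x, y, z in cm, then the turn, a rotation vector about the tool's x, y, z in degrees. A call has 1 to 12 rows; each row is the pose to reach, as a shift and turn from the pose commanded when the call began, along the tool's axes at that moment; what a row does not reach only later rows make up. A row lasts 1/10 s, in which the tool goes at most 50 mm and 8.59 degrees, less where a joint would pass 70% of its speed; a pose out of reach is approached as far as the arm can. A call with a gripper value outside its range is refused whole. The fingers move at their own pace and stop on an object; the grip force is fixed at half the most. Time passes only in rows, so rows that repeat a pose let the fingers close. It gives the time, the measured TCP pose, the force and the opening at its end, in the units of the state.
- ctrl.read_state(): the state, without advancing time (a new reading comes with each control period).
- imaging.get_image(name): name is "scene" or "top"; returns a dict with "img" (384x512x3 uint8, red, green, blue), "fx", "fy", "cx", "cy" (pixels), "R" (3x3) and "t" (3): a world point X has camera coordinates R X + t. Camera axes: x right, y down, z forward; pixel columns grow to the right and rows downward; lengths in mm; the calibration is good to about 2 mm. A picture is of the moment at which its call begins. There is no depth.
- finish_job(): hands the job in, once; it reports no verdict.
The state is a dict: "clock": time; "qpos": joint angles; "qd": joint speeds; "tau": joint torques, N m; "eef_pos": TCP position; "tool_rot": TCP orientation; "force": force on the tool from outside, world axes, zero at the start; "torque": the same for the moment, N m; "width": finger opening in mm.
Only numpy, scipy, OpenCV 4.12 (cv2) and the standard library are available. Lean on these libraries where they do the work, as an engineer would, in place of code of your own. Each camera call takes 0.05 s, during which the arm holds its last target.

### The job

Lock the packing turntable so that the parcel on it can be tied up: take the orange-gripped pin out of its block, put it through the hole in the disc and, with the pin resting lightly on the plate below, turn the disc counterclockwise until the pin drops into the hidden socket and its collar sits home on the disc. Feel for the socket gently, never forcing the pin against the turntable with more than about 40 N, and stop turning once it has dropped. Then let go of the pin; leave the parcel in its place on the disc, and the scissors, ribbon spool and marker alone.

Things in the scene. Friction and masses are not known exactly. Their poses are not given: they have to be found in the camera images.
- turntable: packing turntable, screwed down: a round grey foot 300 mm across, on it a fixed steel index plate, and over that, after a 3 mm gap, the turning disc (330 mm across, upper face 41 mm above the worktop). Origin: on the axis of rotation at worktop level; z up. Its front, its own -x, is marked by a small red pointer on the foot that sticks out 21 mm beyond the disc.
- plate_front (a point): point on the flat, smooth top of the index plate under the disc, 28 mm above the worktop, 138 mm from the axis, on the line of the red pointer. The plate's only socket, a blind hole 12 mm wide and 16 mm deep, is hidden under the disc on the same 138 mm circle: anywhere from 0.15 rad clockwise to 0.6 rad counterclockwise (seen from above, about the axis) from this point.
- pointer (a point): outer end of the small red pointer, 186 mm from the axis, 13 mm above the worktop
- disc (a joint): angle of the turning disc, rad; 0 when its hole stands over the red pointer, growing counterclockwise seen from above (at the robot's side the hole moves to the robot's right, -y). Starts between -0.7 and -0.4, so that the hole must travel 0.25 to 1.3 rad counterclockwise to reach the socket. Turns with light friction, about 1 N at the hole.
- disc_hole (a point): centre of the brass-ringed pin hole in the aluminium disc, at the disc's upper face, 41 mm above the worktop. The hole goes straight through the 10 mm disc, is 12 mm wide with a 1 mm chamfer and lies 138 mm from the axis.
- disc_centre (a point): centre of the disc, on the axis, 41 mm above the worktop; turns with the disc (its -x points to the disc's hole). A black rubber mat, 232 mm across and 2 mm thick, lies on the disc.
- lock_pin: locking pin, 120 g, standing loose in its block. Origin: centre of its lower tip; z along it, up. From the tip: steel shank 10 mm thick, 25 mm long (last 2.5 mm tapered to 6 mm); collar 25 mm wide, 4 mm thick; orange grip 18 mm thick, from 29 to 79 mm. Tip on the index plate: 28 mm above the worktop, collar 12 mm above the disc. In the socket: collar on the disc, tip 16 mm above the worktop.
- pin_block: fixed aluminium block, 56 x 56 x 30 mm, with a hole 12 mm wide and 27 mm deep in the middle of its top in which the pin stands, collar on the block's top. Origin: centre of its underside.
- parcel: closed kraft gift box with a window lid, 234 x 145 x 62 mm, 0.24 kg, lying loose in the middle of the disc's rubber mat, one long side towards the disc's hole (within about 0.2 rad). Origin: centre of its underside; x along its length. Its top is 105 mm above the worktop, its long side about 66 mm from the centre of the hole.
- scissors: scissors with red handles, lying loose, 199 mm long; leave them alone. Origin: near the pivot.
- ribbon_spool: spool of red ribbon, 104 x 132 x 32 mm, lying loose; leave it alone. Origin: under its middle.
- marker: black and white marker pen, 135 mm long, lying loose; leave it alone. Origin: under its middle.

How it is judged (in metres and radians):
On the way, in this order (a step that is already met when the one before it is completed fails the run):
1. the pin has been put through the hole in the disc, down to the index plate (horizontal distance between lock_pin and disc_hole below 0.005 m and z of lock_pin in the frame of turntable below 0.031 m), for 0.1 s.
2. the pin has dropped into the hidden socket (horizontal distance between lock_pin and disc_hole below 0.005 m and z of lock_pin in the frame of turntable below 0.019 m), for 0.2 s.
At the end, for the whole second after the job is handed in: the pin stands upright (0.12 rad) and at rest in the disc's hole (4 mm), let go, its tip less than 18 mm above the worktop: in the socket, collar within 2 mm of the disc; the parcel lies flat on the disc within 25 mm of its centre and 0.45 rad of square to it (z of lock_pin in the frame of turntable below 0.018 m and horizontal distance between lock_pin and disc_hole below 0.004 m and angle between lock_pin's own z axis and vertical below 0.12 rad and linear speed of lock_pin below 0.02 m/s and horizontal distance between parcel and disc_centre below 0.025 m and angle between parcel's own z axis and vertical below 0.05 rad and angle between the x axis of parcel and the y axis of disc_centre, either way round below 0.45 rad); the robot touches nothing.
It fails at once if more than 40 N between the pin and the turntable (contact force between lock_pin and turntable above 40 N).
It fails at once if the parcel slips or is knocked on the disc by more than 25 mm (horizontal distance between parcel and disc_centre above 0.025 m).
It fails at once if the scissors, the ribbon spool or the marker is moved by more than 20 mm (distance of any of scissors, ribbon_spool, marker from where it was at the start of the episode above 0.02 m).
It also fails if it takes over 72 s, if anything falls off the work surface, if the arm or the gripper's body presses on something with over 40 N, if the wrist force passes 120 N, or if a joint passes its speed limit or range.

## Working session

There is one attempt and no reset: what is moved stays moved. The work goes in short steps, Python scripts to look and compute and a shell command to move; the robot and the scene stay as the last step left them, time stands still between calls to the robot, and variables do not carry over. Pictures are saved under pics/ and viewed, and the job is handed in when it is done.

```bash
ls; mkdir -p pics; python3 - <<'E'
from cell import ctrl, imaging
import cv2
print(ctrl.read_state())
for n in("scene","top"):
    d=imaging.get_image(n); cv2.imwrite(f"pics/{n}0.png",d["img"][:,:,::-1]); print({k:v for k,v in d.items() if k!="img"})
E
```

```text
pics
{'clock': 0.0, 'qpos': array([ 1.070222  ,  0.62935967,  0.03844142,  1.51836939, -0.02696418,
        0.9962849 , -0.01996007]), 'qd': array([ 0.00167252,  0.00059065, -0.00056799, -0.00014036, -0.00106023,
        0.00084862, -0.00061388]), 'tau': array([ 1.05508570e-03, -5.63378727e+01,  1.22606557e+00, -1.93445259e+01,
        1.08968068e-02,  1.04820920e-02,  7.54333342e-07]), 'eef_pos': array([ 273.53839017, -588.95471746,  230.37986562]), 'tool_rot': array([-1.57269886e+00, -5.54551964e-05, -2.70675845e+00]), 'force': array([ 0.64687106,  0.07541442, -0.78704873]), 'torque': array([ 0.03187581,  0.01668753, -0.02759821]), 'width': 85.43052854231959}
{'fx': 362.1880000752663, 'fy': 362.1880000752663, 'cx': 255.4329989282732, 'cy': 190.61096881325568, 'R': array([[-0.72655032, -0.68709824,  0.00454273],
       [-0.3026808 ,  0.31411096, -0.89984367],
       [ 0.61685408, -0.65515671, -0.43618886]]), 't': array([415.39256783, 225.26941592, 954.77627126])}
{'fx': 428.9030647788415, 'fy': 428.9030647788415, 'cx': 253.10143903263625, 'cy': 189.9981634430503, 'R': array([[ 7.51491593e-04, -9.99894264e-01,  1.45222955e-02],
       [-9.95624247e-01, -2.10514770e-03, -9.34233748e-02],
       [ 9.34440681e-02, -1.43885426e-02, -9.95520555e-01]]), 't': array([-2.53681545e-01,  5.73231164e+02,  1.27570665e+03])}
```

View pics/scene0.png

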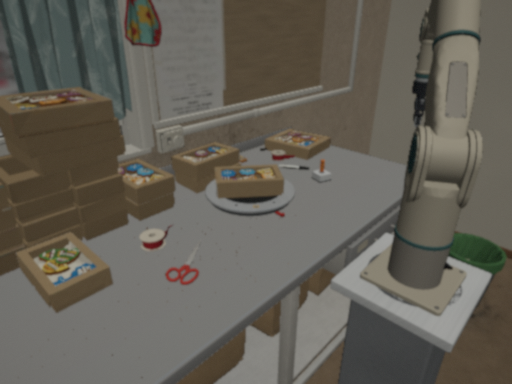

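View pics/top0.png

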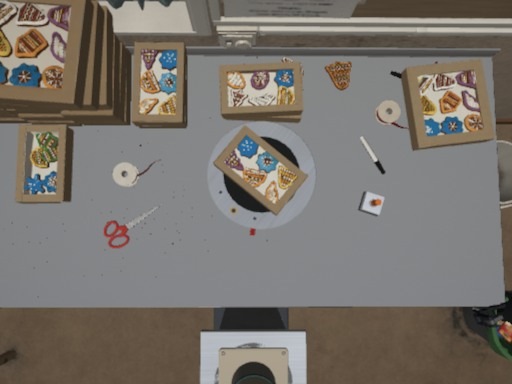

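```bash
python3 - <<'E'
import cv2
a=cv2.imread("pics/top0.png")
cv2.imwrite("pics/topcrop.png",cv2.resize(a[150:350,150:400],None,fx=3,fy=3,interpolation=cv2.INTER_CUBIC))
a=cv2.imread("pics/scene0.png")
cv2.imwrite("pics/scenecrop.png",cv2.resize(a[130:330,130:380],None,fx=3,fy=3,interpolation=cv2.INTER_CUBIC))
E
```

```text
(no output)
```

View pics/topcrop.png

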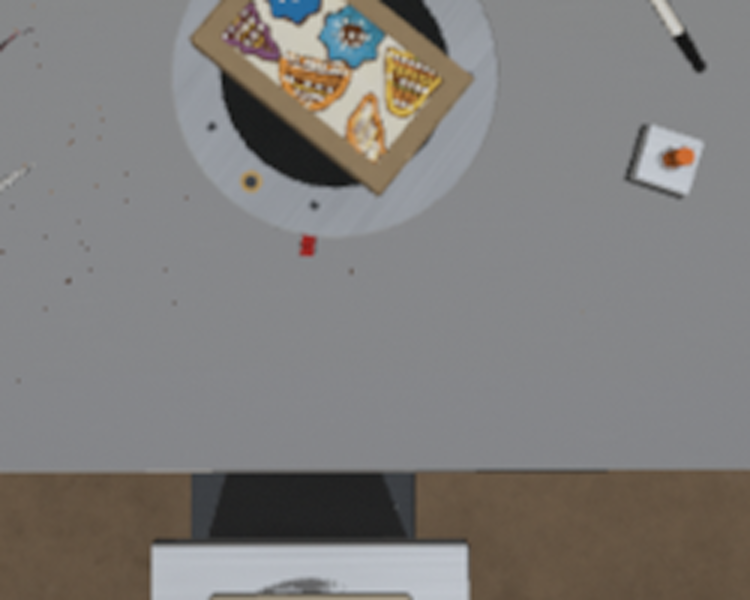

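View pics/scenecrop.png

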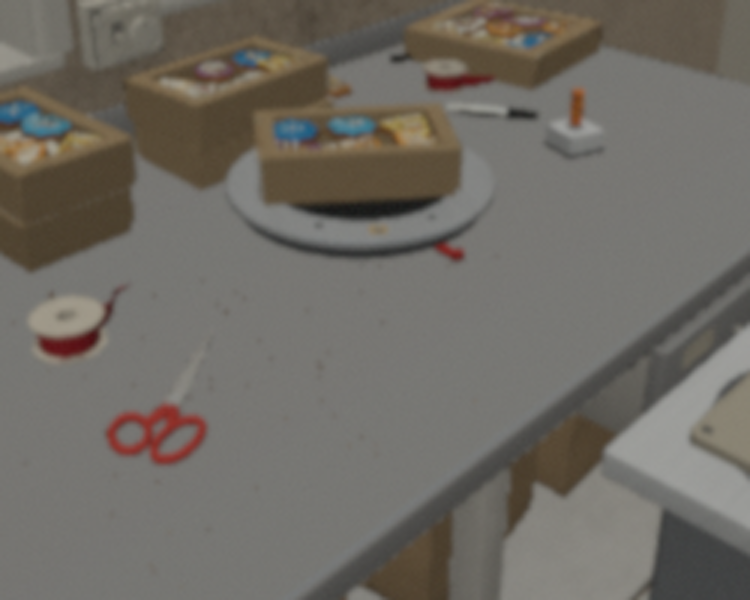

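The top view shows the disc centred near px (262,175), the brass hole at (234,210), the red pointer at (252,232), and the pin in its block at (375,202). The hole lies clockwise of the pointer. Next I measure these points precisely.

```bash
cat > h.py <<'E'
import numpy as np, cv2
from cell import ctrl, imaging
def onplane(d,u,v,z):
    r=d["R"].T@np.array([(u-d["cx"])/d["fx"],(v-d["cy"])/d["fy"],1.]); c=-d["R"].T@d["t"]
    return c+r*(z-c[2])/r[2]
def proj(d,X):
    p=d["R"]@np.asarray(X,float)+d["t"]; return np.array([d["fx"]*p[0]/p[2]+d["cx"],d["fy"]*p[1]/p[2]+d["cy"]])
def blob(d,lo,hi,roi):
    u0,v0,u1,v1=roi; hsv=cv2.cvtColor(d["img"],cv2.COLOR_RGB2HSV)[v0:v1,u0:u1]
    m=cv2.inRange(hsv,np.array(lo),np.array(hi)); ys,xs=np.nonzero(m); return xs+u0,ys+v0
E
python3 - <<'E'
from h import *
from scipy.optimize import least_squares
T=imaging.get_image("top");S=imaging.get_image("scene")
# hole: brass
for n,d,roi in(("T",T,(224,202,244,220)),("S",S,(245,198,265,214))):
    x,y=blob(d,(10,70,60),(30,255,255),roi); print(n,"hole",len(x),x.mean(),y.mean(),(x.min()+x.max())/2,(y.min()+y.max())/2,onplane(d,(x.min()+x.max())/2,(y.min()+y.max())/2,41),onplane(d,x.mean(),y.mean(),41))
for n,d,roi in(("T",T,(244,224,262,240)),("S",S,(270,205,290,222))):
    x,y=blob(d,(0,120,60),(8,255,255),roi); print(n,"ptr",len(x),x.mean(),y.mean(),onplane(d,x.mean(),y.mean(),13))
    for f in(onplane(d,x.mean(),y.max()+.5,13),): print(f)
for n,d,roi in(("T",T,(360,190,390,215)),("S",S,(310,150,340,185))):
    x,y=blob(d,(5,140,60),(20,255,255),roi); print(n,"grip",len(x),x.mean(),y.mean(),x.min(),x.max(),y.min(),y.max(), onplane(d,x.mean(),y.mean(),60))
# disc edge: brightness gradient in top along rays
g=cv2.GaussianBlur(cv2.cvtColor(T["img"],cv2.COLOR_RGB2GRAY),(3,3),0).astype(float)
c0=onplane(T,261.5,175,41);pts=[];print(c0)
for a in np.linspace(0,2*np.pi,120,endpoint=False):
    rs=np.arange(150,180,.5);v=[]
    for r in rs:
        u=proj(T,c0+r*np.array([np.cos(a),np.sin(a),0])); v.append(cv2.getRectSubPix(g.astype(np.float32),(1,1),tuple(u))[0,0])
    k=np.argmax(np.abs(np.gradient(np.array(v)))); pts.append(c0[:2]+rs[k]*np.array([np.cos(a),np.sin(a)]))
pts=np.array(pts)
s=least_squares(lambda p:np.hypot(*(pts-p).T)-165,c0[:2],loss="soft_l1",f_scale=2);print(s.x,np.median(np.abs(s.fun)))
E
```

```text
T hole 27 233.44444444444446 210.14814814814815 233.0 210.0 [511.73386709  60.8085502   41.        ] [511.2930134   59.47878585  41.        ]<stdin>:6: RuntimeWarning: Mean of empty slice.
  ret = ret.dtype.type(ret / rcount)
Traceback (most recent call last):
ValueError: zero-size array to reduction operation minimum which has no identity
```

```bash
cat > m.py <<'E'
from h import *
from scipy.optimize import least_squares
T=imaging.get_image("top");S=imaging.get_image("scene")
np.set_printoptions(precision=1,suppress=True)
def rep(n,d,lo,hi,roi,z):
    x,y=blob(d,lo,hi,roi)
    if len(x)==0: print(n,"none");return
    print(n,len(x),round(x.mean(),1),round(y.mean(),1),(x.min(),x.max(),y.min(),y.max()),onplane(d,x.mean(),y.mean(),z))
rep("holeT",T,(10,70,60),(30,255,255),(224,202,244,220),41)
rep("holeS",S,(10,45,60),(30,255,255),(247,203,265,211),41)
rep("ptrT",T,(0,120,60),(8,255,255),(244,224,262,240),13)
rep("ptrS",S,(0,120,60),(8,255,255),(270,205,290,222),13)
rep("gripT",T,(3,120,60),(20,255,255),(360,190,390,215),60)
rep("gripS",S,(3,120,60),(20,255,255),(310,150,340,185),60)
# block top centre by bright region
def white(d,roi,z,th):
    u0,v0,u1,v1=roi; g=cv2.cvtColor(d["img"],cv2.COLOR_RGB2GRAY)[v0:v1,u0:u1]; m=(g>th).astype(np.uint8)
    c=max(cv2.findContours(m,0,1)[0],key=cv2.contourArea); r=cv2.minAreaRect(cv2.convexHull(c)); print("block",r, onplane(d,r[0][0]+u0,r[0][1]+v0,z))
    b=cv2.boxPoints(r)+[u0,v0]; print(np.array([onplane(d,*q,z)[:2] for q in b]))
white(T,(350,185,395,225),30,185)
g=cv2.GaussianBlur(cv2.cvtColor(T["img"],cv2.COLOR_RGB2GRAY),(3,3),0).astype(np.float32)
c0=onplane(T,261.5,175,41);pts=[]
for a in np.linspace(0,2*np.pi,120,endpoint=False):
    rs=np.arange(150,180,.5);v=[]
    for r in rs:
        u=proj(T,c0+r*np.array([np.cos(a),np.sin(a),0])); v.append(cv2.getRectSubPix(g,(1,1),tuple(map(float,u)))[0,0])
    k=np.argmin(np.gradient(np.array(v))); pts.append(c0[:2]+rs[k]*np.array([np.cos(a),np.sin(a)]))
pts=np.array(pts)
s=least_squares(lambda p:np.hypot(*(pts-p).T)-165,c0[:2],loss="soft_l1",f_scale=2);print("disc",s.x,np.median(np.abs(s.fun)))
s=least_squares(lambda p:np.hypot(*(pts-p[:2]).T)-p[2],[*c0[:2],165],loss="soft_l1",f_scale=2);print("disc free r",s.x)
E
python3 m.py
```

```text
holeT 27 233.4 210.1 (np.int64(230), np.int64(236), np.int64(207), np.int64(213)) [511.3  59.5  41. ]
holeS 15 255.5 205.9 (np.int64(253), np.int64(258), np.int64(205), np.int64(207)) [514.9  60.2  41. ]
ptrT 25 252.2 231.6 (np.int64(250), np.int64(254), np.int64(229), np.int64(234)) [447.6   2.9  13. ]
ptrS 23 279.4 213.2 (np.int64(276), np.int64(283), np.int64(211), np.int64(215)) [456.4   3.5  13. ]
gripT 44 375.8 202.1 (np.int64(371), np.int64(380), np.int64(200), np.int64(204)) [ 535.  -362.8   60. ]
gripS 30 322.0 164.9 (np.int64(321), np.int64(323), np.int64(160), np.int64(170)) [ 538.6 -365.8   60. ]
block ((22.75, 17.75), (17.076297760009766, 16.76007080078125), 18.43494987487793) [ 534.9 -362.4   30. ]
[[ 518.9 -329.3]
 [ 567.3 -346.6]
 [ 550.9 -395.6]
 [ 502.6 -378.1]]
disc [620.7 -22.6] 1.7990145549439234
disc free r [620.3 -22.6 163.5]
```

```bash
cat >> h.py <<'E'
from scipy.spatial.transform import Rotation as Ro
def delta(target,yaw=None,st=None):
    st=st or ctrl.read_state(); R=Ro.from_euler("xyz",st["tool_rot"])
    sh=R.inv().apply(np.asarray(target)-st["eef_pos"])/10
    yaw=st["tool_rot"][2] if yaw is None else yaw
    rv=(R.inv()*Ro.from_euler("xyz",[-np.pi/2,0,yaw])).as_rotvec(degrees=True)
    print("pos",st["eef_pos"].round(1),"rot",st["tool_rot"].round(3),"F",st["force"].round(1),"w",round(st["width"],1),"t",round(st["clock"],2))
    print("shift cm",sh.round(2),"turn",rv.round(1))
E
python3 -c "
from h import *
delta([536,-363.5,150],-np.pi)"
```

```text
pos [ 273.7 -589.4  231. ] rot [-1.571 -0.    -2.707] F [-0.1  0.4 -0.8] w 85.4 t 0.3
shift cm [-33.3    8.1   -9.43] turn [ 0.  24.9  0. ]
```

```bash
python3 -m inch '[1,-3.3,0.8,-0.9,0,2.5,0, 1,-6.7,1.6,-1.9,0,5,0, 1,-10,2.4,-2.8,0,7.5,0, 1,-13.3,3.2,-3.8,0,10,0, 1,-16.7,4,-4.7,0,12.5,0, 1,-20,4.9,-5.7,0,15,0, 1,-23.3,5.7,-6.6,0,17.4,0, 1,-26.6,6.5,-7.5,0,20,0, 1,-30,7.3,-8.5,0,22.4,0, 1,-33.3,8.1,-9.43,0,24.9,0, 1,-33.3,8.1,-9.43,0,24.9,0, 1,-33.3,8.1,-9.43,0,24.9,0]'; python3 - <<'E'
from h import *
delta([536,-363.5,48],-np.pi)
for n,r in(("top",(320,140,445,240)),("scene",(260,90,385,190))):
    d=imaging.get_image(n);u0,v0,u1,v1=r
    cv2.imwrite(f"pics/{n}1.png",cv2.resize(d["img"][v0:v1,u0:u1,::-1],None,fx=5,fy=5,interpolation=2))
E
```

```text
clock: 1.5
eef_pos: [536.7, -362.7, 149.9]
tool_rot: [-1.571, -0.001, -3.139]
force: [-0.6, -1.2, -0.0]
width: 85.5
pos [ 536.7 -362.7  149.9] rot [-1.571e+00 -1.000e-03 -3.139e+00] F [-0.6 -1.2 -0. ] w 85.5 t 1.5
shift cm [ 0.06 10.19  0.09] turn [0.  0.2 0. ]
```

View pics/top1.png

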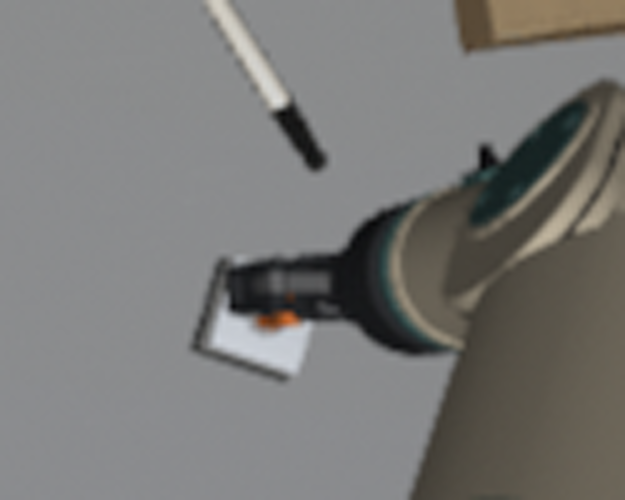

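View pics/scene1.png

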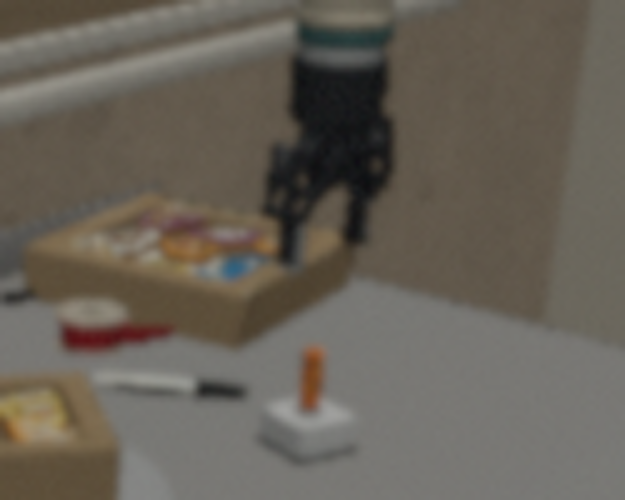

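The open gripper stands above the pin, which sits at about (313,378) in the scene crop, with jaws along y. I descend.

```bash
python3 -m inch '[1,0.06,2.5,0.09,0,0,0, 1,0.06,5,0.09,0,0,0, 1,0.06,7.5,0.09,0,0,0, 1,0.06,9,0.09,0,0,0, 1,0.06,10.2,0.09,0,0,0, 1,0.06,10.2,0.09,0,0,0, 1,0.06,10.2,0.09,0,0,0]'; python3 - <<'E'
from h import *
delta([536,-363.5,48],-np.pi)
for n,r in(("top",(320,140,445,240)),("scene",(260,90,385,190))):
    d=imaging.get_image(n);u0,v0,u1,v1=r
    cv2.imwrite(f"pics/{n}2.png",cv2.resize(d["img"][v0:v1,u0:u1,::-1],None,fx=5,fy=5,interpolation=2))
E
```

```text
clock: 2.3
eef_pos: [535.8, -365.3, 49.0]
tool_rot: [-1.57, 0.001, 3.141]
force: [-0.1, 0.6, -0.5]
width: 85.6
pos [ 535.8 -365.3   49. ] rot [-1.570e+00  1.000e-03  3.141e+00] F [-0.1  0.6 -0.5] w 85.6 t 2.3
shift cm [-0.02  0.1  -0.18] turn [-0. -0. -0.]
```

View pics/top2.png

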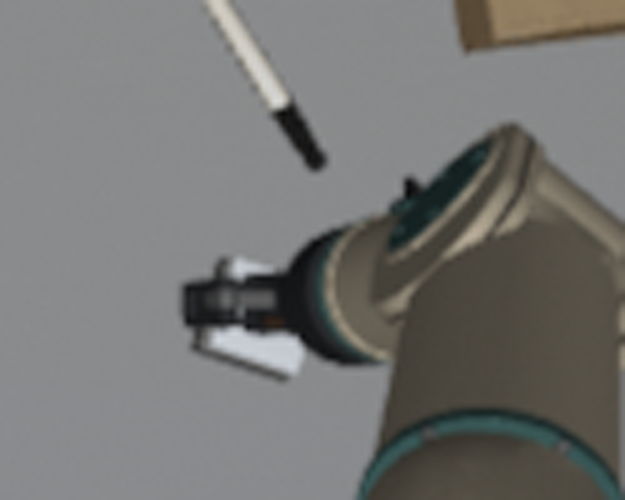

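View pics/scene2.png

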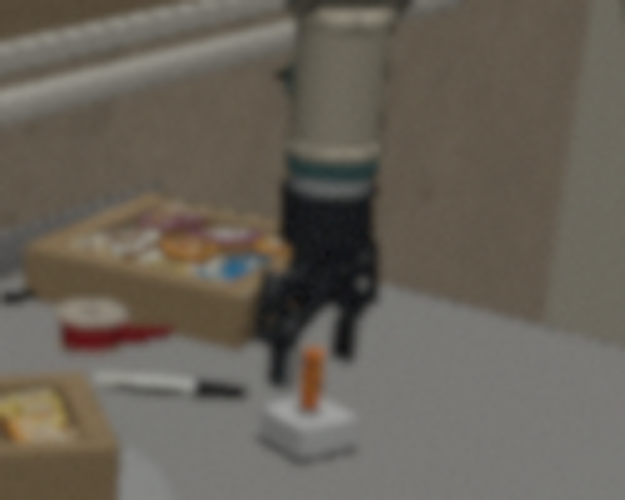

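```bash
python3 - <<'E'
from h import *
S=imaging.get_image("scene")
f=lambda X:((proj(S,X)-[260,90])*5+2).round(0)
for X in([536,-317,62],[536,-413,62],[536,-364,84],[536,-364,34],[546,-317,62],[546,-413,62]):print(X,f(X))
for i in range(3):
    imaging.get_image("top"); s=ctrl.read_state(); print(s["eef_pos"].round(1))
E
```

```text
[536, -317, 62] [281. 391.]
[536, -413, 62] [346. 360.]
[536, -364, 84] [316. 351.]
[536, -364, 34] [311. 407.]
[546, -317, 62] [270. 388.]
[546, -413, 62] [336. 357.]
[ 536.2 -365.    49.4]
[ 536.1 -364.9   49.3]
[ 536.  -364.8   49.1]
```

The pin's image agrees with the prediction within about 0.6 px, so I close.

```bash
python3 -m inch '[0,0,0,0,0,0,0, 0,0,0,0,0,0,0, 0,0,0,0,0,0,0, 0,0,0,0,0,0,0, 0,0,0,0,0,0,0, 0,0,0,0,0,0,0, 0,0,0,0,0,0,0, 0,0,0,0,0,0,0, 0,0,0,0,0,0,0, 0,0,0,0,0,0,0]'
```

```text
clock: 3.6
eef_pos: [535.6, -364.6, 48.4]
tool_rot: [-1.571, 0.0, -3.141]
force: [-0.2, 1.2, 1.6]
width: 16.5
```

```bash
python3 -m inch '[0,0,-0.5,0,0,0,0, 0,0,-1.5,0,0,0,0, 0,0,-3,0,0,0,0, 0,0,-6,0,0,0,0, 0,0,-9,0,0,0,0, 0,0,-9,0,0,0,0, 0,0,-9,0,0,0,0]'; python3 - <<'E'
from h import *
delta([536,-363.5,48],-np.pi)
for n,r in(("top",(320,140,445,240)),("scene",(260,90,385,190))):
    d=imaging.get_image(n);u0,v0,u1,v1=r
    cv2.imwrite(f"pics/{n}3.png",cv2.resize(d["img"][v0:v1,u0:u1,::-1],None,fx=5,fy=5,interpolation=2))
    if n=="scene":
        x,y=blob(d,(3,120,60),(20,255,255),(305,100,340,185)); print(len(x),x.mean(),y.mean(),y.min(),y.max())
        e=ctrl.read_state()["eef_pos"]; f=lambda X:((proj(d,X)-[260,90])*5+2).round(0)
        for o in(-41,-16,-12,38): print(o,f(e+[0,0,o]))
E
```

```text
clock: 4.3
eef_pos: [536.1, -365.0, 140.1]
tool_rot: [-1.569, 0.002, -3.141]
force: [-0.3, 0.4, -2.3]
width: 16.6
pos [ 536.1 -365.   140.1] rot [-1.569e+00  2.000e-03 -3.141e+00] F [-0.3  0.4 -2.3] w 16.6 t 4.3
shift cm [ 0.03  9.21 -0.17] turn [-0.1  0.  -0.1]
26 320.65384615384613 142.76923076923077 138 150
-41 [318. 336.]
-16 [321. 307.]
-12 [321. 302.]
38 [327. 243.]
```

View pics/scene3.png

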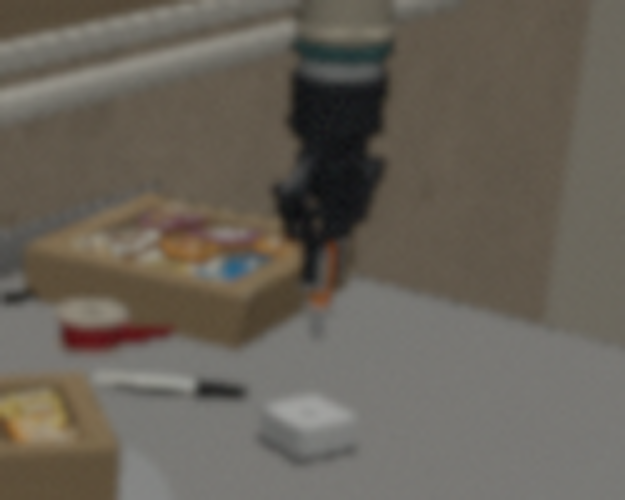

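The pin is held with its tip at about (316,338) in the crop, as predicted, and the block is empty. I go up over the parcel's height and across to the hole.

```bash
python3 -m inch '[0,0,-4,0,0,0,0, 0,0.2,-7,-4,0,0,0, 0,0.5,-7,-8.5,0,0,0, 0,0.8,-7,-13,0,0,0, 0,1,-7,-17.5,0,0,0, 0,1.3,-7,-22,0,0,0, 0,1.6,-7,-26.5,0,0,0, 0,1.8,-7,-31,0,0,0, 0,2,-7,-35.5,0,0,0, 0,2.2,-7,-39.5,0,0,0, 0,2.3,-7,-42.5,0,0,0, 0,2.3,-7,-42.5,0,0,0]'; python3 - <<'E'
from h import *
delta([513,60,115],-np.pi)
E
```

```text
clock: 5.6
eef_pos: [511.2, 66.3, 207.2]
tool_rot: [-1.573, -0.003, -3.133]
force: [-0.1, -0.2, -1.9]
width: 16.6
pos [511.2  66.3 207.2] rot [-1.573e+00 -3.000e-03 -3.133e+00] F [-0.1 -0.2 -1.9] w 16.6 t 5.6
shift cm [-0.19  9.22  0.66] turn [0.2 0.5 0.1]
```

```bash
python3 -m inch '[0,0,1,0,0,0,0, 0,0,3,0,0,0,0, 0,0,6,0,0,0,0, 0,0,8.5,0,0,0,0, 0,0,9.2,0,0,0,0, 0,0,9.2,0,0,0,0, 0,0,9.2,0,0,0,0]'; python3 - <<'E'
from h import *
for n,r in(("top",(190,150,315,250)),("scene",(200,120,325,220))):
    d=imaging.get_image(n);u0,v0,u1,v1=r
    cv2.imwrite(f"pics/{n}4.png",cv2.resize(d["img"][v0:v1,u0:u1,::-1],None,fx=5,fy=5,interpolation=2))
delta([513,60,115],-np.pi)
E
```

```text
clock: 6.3
eef_pos: [513.0, 59.5, 116.8]
tool_rot: [-1.571, 0.001, 3.14]
force: [0.3, 0.2, -1.0]
width: 16.5
pos [513.4  60.1 117.4] rot [-1.571e+00  2.000e-03  3.141e+00] F [-0.5 -0.2 -0.6] w 16.4 t 6.4
shift cm [0.04 0.24 0.01] turn [ 0.  -0.  -0.1]
```

View pics/top4.png

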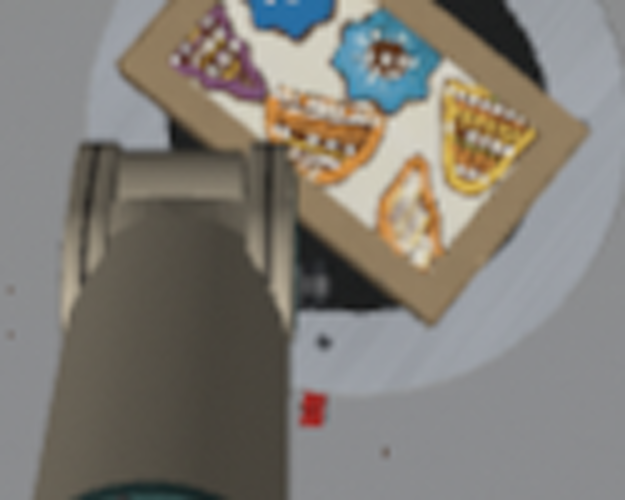

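View pics/scene4.png

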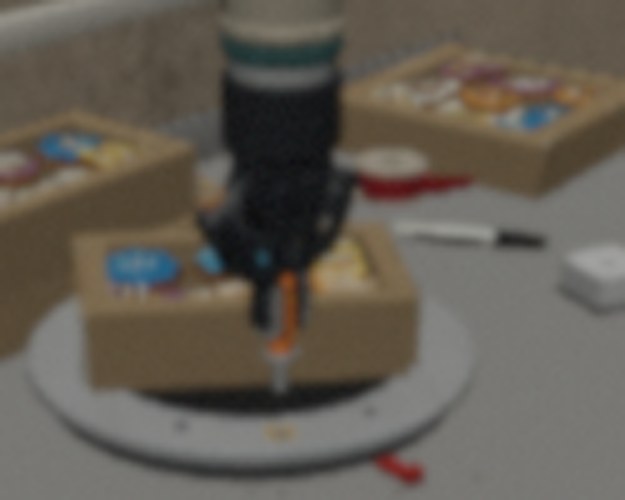

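```bash
python3 -m inch '[0,0,1,0,0,0,0, 0,0,2,0,0,0,0, 0,0,2.3,0,0,0,0, 0,0,2.3,0,0,0,0, 0,0,2.3,0,0,0,0]'; python3 - <<'E'
from h import *
d=imaging.get_image("scene");u0,v0=231,181
cv2.imwrite(f"pics/scene5.png",cv2.resize(d["img"][v0:v0+40,u0:u0+50,::-1],None,fx=16,fy=14.999,interpolation=2))
e=ctrl.read_state()["eef_pos"];print(e)
f=lambda X:((proj(d,X)-[u0,v0]+.5)*[16,15]).round(0)
for X in(e-[0,0,43.5],e-[0,0,41],e-[0,0,18.5],e-[0,0,14.5],[511.3,59.5,41],[514.9,60.2,41],[510.1,60.2,41]):print(X.round(1) if hasattr(X,'round') else X,f(X))
E
```

```text
clock: 6.9
eef_pos: [512.4, 60.3, 93.2]
tool_rot: [-1.571, -0.0, -3.141]
force: [0.3, 0.3, -0.3]
width: 16.5
[512.58927605  60.34889043  93.37516651]
[512.6  60.3  49.9] [407. 350.]
[512.6  60.3  52.4] [407. 340.]
[512.6  60.3  74.9] [408. 250.]
[512.6  60.3  78.9] [408. 234.]
[511.3, 59.5, 41] [414. 386.]
[514.9, 60.2, 41] [399. 382.]
[510.1, 60.2, 41] [416. 389.]
```

View pics/scene5.png

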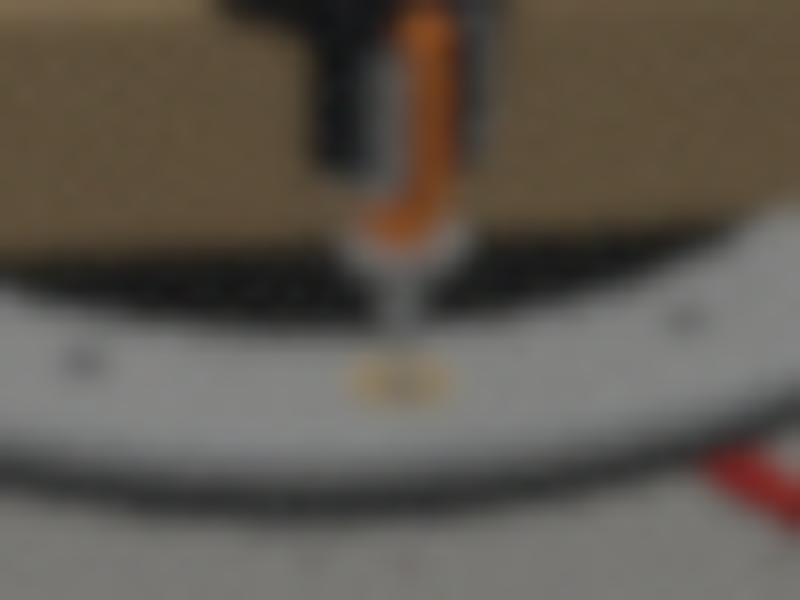

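The scene crop shows the brass ring at (401,380) and the pin collar at (405,247), with the pin nearly over the hole but 2–4 mm too far out radially. I shift inward and lower gently.

```bash
python3 -m inch '[0,-0.18,0,0.15,0,0,0, 0,-0.18,0.3,0.15,0,0,0, 0,-0.18,0.6,0.15,0,0,0, 0,-0.18,0.8,0.15,0,0,0, 0,-0.18,0.8,0.15,0,0,0]'; python3 -m inch '[0,0,0.1,0,0,0,0, 0,0,0.2,0,0,0,0, 0,0,0.2,0,0,0,0]'
```

```text
clock: 7.45
eef_pos: [513.9, 58.9, 84.9]
tool_rot: [-1.571, -0.001, -3.141]
force: [-0.1, 0.7, -1.0]
width: 16.2
clock: 7.75
eef_pos: [514.2, 58.9, 83.2]
tool_rot: [-1.571, -0.0, -3.141]
force: [0.1, 0.6, -1.4]
width: 16.3
```

```bash
python3 -m inch '[0,0,0.1,0,0,0,0, 0,0,0.2,0,0,0,0, 0,0,0.2,0,0,0,0]'
```

```text
clock: 8.05
eef_pos: [513.8, 59.1, 81.2]
tool_rot: [-1.571, -0.001, -3.141]
force: [-0.8, 0.5, -1.6]
width: 16.6
```

```bash
python3 -m inch '[0,0,0.1,0,0,0,0, 0,0,0.1,0,0,0,0]'
```

```text
clock: 8.25
eef_pos: [513.8, 59.1, 80.1]
tool_rot: [-1.571, -0.001, -3.141]
force: [-0.1, 1.4, -1.2]
width: 16.4
```

```bash
python3 -m inch '[0,0,0.1,0,0,0,0, 0,0,0.2,0,0,0,0, 0,0,0.2,0,0,0,0]'
```

```text
clock: 8.55
eef_pos: [513.9, 59.0, 78.1]
tool_rot: [-1.571, -0.001, -3.141]
force: [-2.0, 0.4, -0.7]
width: 16.7
```

```bash
python3 -m inch '[0,0,0.1,0,0,0,0, 0,0,0.2,0,0,0,0, 0,0,0.2,0,0,0,0]'
```

```text
clock: 8.85
eef_pos: [513.9, 59.0, 76.1]
tool_rot: [-1.571, -0.001, -3.141]
force: [-1.3, 1.3, -0.4]
width: 17.0
```

```bash
python3 -m inch '[0,0,0.1,0,0,0,0, 0,0,0.15,0,0,0,0, 0,0,0.15,0,0,0,0]'
```

```text
clock: 9.15
eef_pos: [513.9, 59.0, 74.7]
tool_rot: [-1.571, -0.001, -3.141]
force: [-3.2, 2.0, -0.1]
width: 16.4
```

Lateral force now points radially outward, so the pin is in the hole but slightly too far inward. I relieve it and check by picture.

```bash
python3 -m inch '[0,0.06,0,-0.05,0,0,0, 0,0.06,0.05,-0.05,0,0,0, 0,0.06,0.05,-0.05,0,0,0]'; python3 - <<'E'
from h import *
d=imaging.get_image("scene");u0,v0=231,181
cv2.imwrite(f"pics/scene6.png",cv2.resize(d["img"][v0:v0+40,u0:u0+50,::-1],None,fx=16,fy=14.999,interpolation=2))
E
```

```text
clock: 9.45
eef_pos: [513.8, 59.2, 74.3]
tool_rot: [-1.571, 0.0, -3.142]
force: [-1.9, -0.4, -0.9]
width: 16.8
```

View pics/scene6.png

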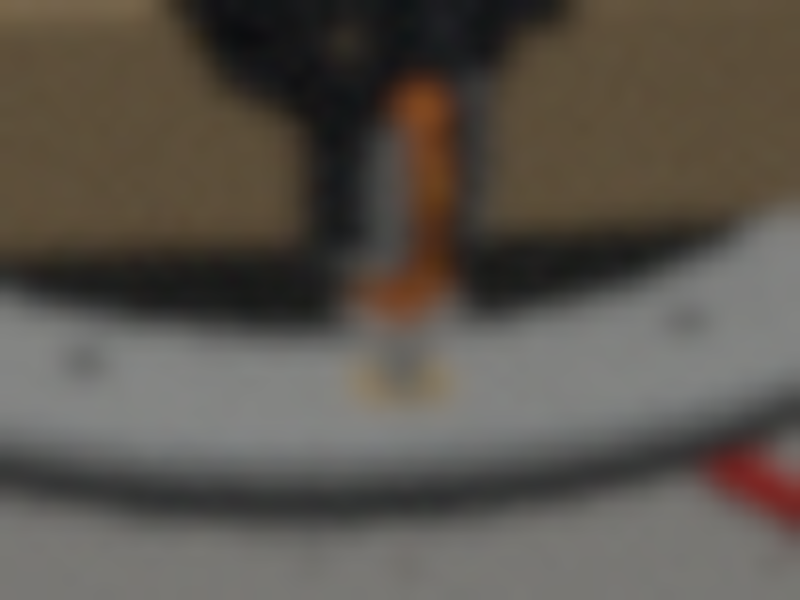

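The shank is inside the brass ring at (401,375), with the collar just above the disc. I keep lowering towards the plate.

```bash
python3 -m inch '[0,0.03,0.05,-0.02,0,0,0, 0,0.03,0.1,-0.02,0,0,0, 0,0.03,0.1,-0.02,0,0,0]'
```

```text
clock: 9.8
eef_pos: [513.8, 59.4, 73.3]
tool_rot: [-1.571, 0.001, -3.142]
force: [-0.8, 0.3, -1.0]
width: 16.6
```

```bash
python3 -m inch '[0,0,0.05,0,0,0,0, 0,0,0.1,0,0,0,0, 0,0,0.1,0,0,0,0]'
```

```text
clock: 10.1
eef_pos: [513.7, 59.4, 72.3]
tool_rot: [-1.571, 0.001, -3.142]
force: [-1.1, -0.6, -1.5]
width: 16.5
```

```bash
python3 -m inch '[0,0,0.05,0,0,0,0, 0,0,0.05,0,0,0,0]'
```

```text
clock: 10.3
eef_pos: [513.7, 59.5, 71.8]
tool_rot: [-1.571, 0.001, -3.141]
force: [-0.5, -0.1, -1.5]
width: 16.4
```

```bash
python3 -m inch '[0,0,0.05,0,0,0,0, 0,0,0.05,0,0,0,0]'
```

```text
clock: 10.5
eef_pos: [513.6, 59.5, 71.3]
tool_rot: [-1.571, 0.001, -3.141]
force: [0.2, -0.0, -1.3]
width: 16.5
```

```bash
python3 -m inch '[0,0,0.05,0,0,0,0, 0,0,0.05,0,0,0,0]'
```

```text
clock: 10.7
eef_pos: [513.7, 59.6, 71.2]
tool_rot: [-1.571, 0.001, -3.141]
force: [-0.8, -0.4, 2.7]
width: 16.9
```

```bash
python3 -m inch '[0,0,0.05,0,0,0,0, 0,0,0.05,0,0,0,0]'
```

```text
clock: 10.9
eef_pos: [513.8, 59.6, 71.1]
tool_rot: [-1.571, 0.001, -3.142]
force: [-2.1, -0.5, 8.2]
width: 16.3
```

Contact with the plate is confirmed: Fz goes from −1.3 to +8.2 N at TCP z 71.1, about 11 N/mm. I now compute the arc table.

```bash
python3 - <<'E'
from h import *
c=np.array([624,-23.3]);p=np.array([513.7,59.6]);r=p-c;print(np.hypot(*r))
th0=np.arctan2(r[1],r[0]);prev=np.round(p/10,2)
for k in range(0,58):
    th=th0+k*0.02; q=np.round((c+138*np.array([np.cos(th),np.sin(th)]))/10,2); print(k,round(k*.02,2),"d tool x,z",(-(q-prev)).round(2),"tot",(-(q-p/10)).round(2)); prev=q
E
```

```text
137.98007102476788
0 0.0 d tool x,z [-0. -0.] tot [ 0. -0.]
1 0.02 d tool x,z [0.17 0.22] tot [0.17 0.22]
2 0.04 d tool x,z [0.15 0.23] tot [0.32 0.45]
3 0.06 d tool x,z [0.16 0.23] tot [0.48 0.68]
4 0.08 d tool x,z [0.15 0.23] tot [0.63 0.91]
5 0.1 d tool x,z [0.14 0.23] tot [0.77 1.14]
6 0.12 d tool x,z [0.14 0.24] tot [0.91 1.38]
7 0.14 d tool x,z [0.14 0.24] tot [1.05 1.62]
8 0.16 d tool x,z [0.13 0.24] tot [1.18 1.86]
9 0.18 d tool x,z [0.13 0.25] tot [1.31 2.11]
10 0.2 d tool x,z [0.12 0.25] tot [1.43 2.36]
11 0.22 d tool x,z [0.12 0.25] tot [1.55 2.61]
12 0.24 d tool x,z [0.11 0.25] tot [1.66 2.86]
13 0.26 d tool x,z [0.1  0.25] tot [1.76 3.11]
14 0.28 d tool x,z [0.1  0.26] tot [1.86 3.37]
15 0.3 d tool x,z [0.1  0.26] tot [1.96 3.63]
16 0.32 d tool x,z [0.09 0.26] tot [2.05 3.89]
17 0.34 d tool x,z [0.09 0.26] tot [2.14 4.15]
18 0.36 d tool x,z [0.08 0.27] tot [2.22 4.42]
19 0.38 d tool x,z [0.07 0.26] tot [2.29 4.68]
20 0.4 d tool x,z [0.07 0.27] tot [2.36 4.95]
21 0.42 d tool x,z [0.06 0.27] tot [2.42 5.22]
22 0.44 d tool x,z [0.06 0.27] tot [2.48 5.49]
23 0.46 d tool x,z 
[... 1008 characters left out ...]
tool x,z [-0.06  0.27] tot [ 2.39 11.51]
45 0.9 d tool x,z [-0.07  0.27] tot [ 2.32 11.78]
46 0.92 d tool x,z [-0.07  0.26] tot [ 2.25 12.04]
47 0.94 d tool x,z [-0.08  0.27] tot [ 2.17 12.31]
48 0.96 d tool x,z [-0.08  0.26] tot [ 2.09 12.57]
49 0.98 d tool x,z [-0.09  0.26] tot [ 2.   12.83]
50 1.0 d tool x,z [-0.09  0.26] tot [ 1.91 13.09]
51 1.02 d tool x,z [-0.1   0.26] tot [ 1.81 13.35]
52 1.04 d tool x,z [-0.11  0.26] tot [ 1.7  13.61]
53 1.06 d tool x,z [-0.1   0.25] tot [ 1.6  13.86]
54 1.08 d tool x,z [-0.12  0.25] tot [ 1.48 14.11]
55 1.1 d tool x,z [-0.12  0.25] tot [ 1.36 14.36]
56 1.12 d tool x,z [-0.12  0.25] tot [ 1.24 14.61]
57 1.14 d tool x,z [-0.13  0.24] tot [ 1.11 14.85]
```

```bash
python3 -m inch '[0,0.08,0.02,0.11,0,0,0, 0,0.17,0.02,0.22,0,0,0, 0,0.32,0.02,0.45,0,0,0, 0,0.48,0.02,0.68,0,0,0, 0,0.48,0.02,0.68,0,0,0]'
```

```text
clock: 11.4
eef_pos: [510.5, 54.9, 71.1]
tool_rot: [-1.574, 0.004, -3.14]
force: [0.3, 3.3, 7.0]
width: 16.5
```

```bash
python3 -m inch '[0,0.07,0,0.11,0,0,0, 0,0.15,0,0.23,0,0,0, 0,0.29,0,0.46,0,0,0, 0,0.43,0,0.7,0,0,0, 0,0.57,0,0.94,0,0,0, 0,0.57,0,0.94,0,0,0]'; python3 - <<'E'
from h import *
d=imaging.get_image("scene");u0,v0=231,181
cv2.imwrite(f"pics/scene7.png",cv2.resize(d["img"][v0:v0+40,u0:u0+50,::-1],None,fx=16,fy=14.999,interpolation=2))
s=ctrl.read_state();print(s["eef_pos"],s["force"])
E
```

```text
clock: 12.0
eef_pos: [504.5, 45.7, 71.1]
tool_rot: [-1.574, 0.004, -3.14]
force: [0.4, 3.8, 6.7]
width: 16.5
[504.50205707  45.69917086  71.09198644] [-0.17898582  4.53318049  7.0993527 ]
```

View pics/scene7.png

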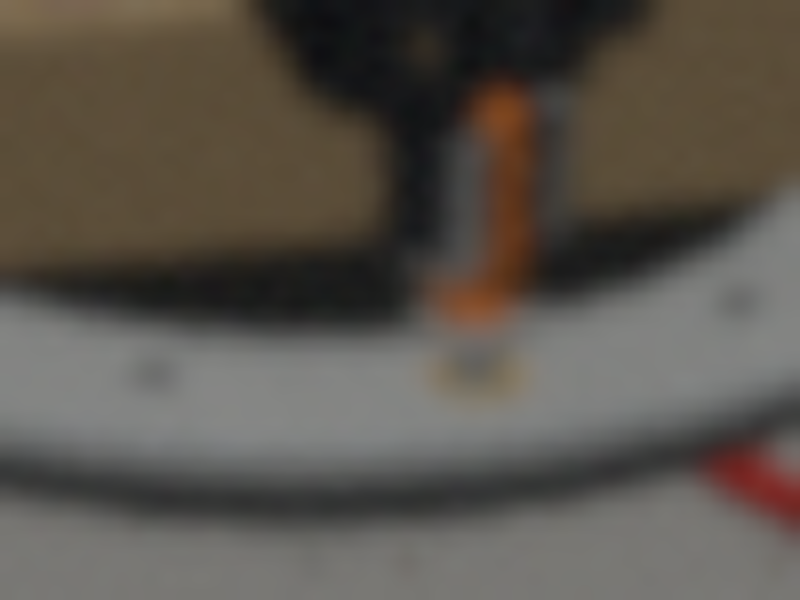

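The disc turns with the pin (ring now at (478,375)); the lag is about 2.6 mm and lateral stiffness is low. I continue.

```bash
python3 -m inch '[0,0.13,0,0.24,0,0,0, 0,0.26,0,0.49,0,0,0, 0,0.38,0,0.74,0,0,0, 0,0.5,0,0.99,0,0,0, 0,0.61,0,1.24,0,0,0, 0,0.61,0,1.24,0,0,0]'
```

```text
clock: 12.65
eef_pos: [498.1, 33.5, 71.1]
tool_rot: [-1.574, 0.003, -3.14]
force: [-0.2, 5.8, 8.0]
width: 16.5
```

```bash
python3 -m inch '[0,0.05,0,0.12,0,0,0, 0,0.1,0,0.25,0,0,0, 0,0.15,0,0.38,0,0,0, 0,0.2,0,0.51,0,0,0, 0,0.2,0,0.51,0,0,0]'
```

```text
clock: 13.15
eef_pos: [496.1, 29.0, 71.1]
tool_rot: [-1.574, 0.003, -3.139]
force: [-0.7, 6.4, 7.8]
width: 16.7
```

```bash
python3 -m inch '[0,0.05,0,0.13,0,0,0, 0,0.1,0,0.26,0,0,0, 0,0.14,0,0.39,0,0,0, 0,0.14,0,0.39,0,0,0]'
```

```text
clock: 13.55
eef_pos: [494.5, 25.2, 71.0]
tool_rot: [-1.575, 0.003, -3.139]
force: [-0.8, 7.6, 8.6]
width: 16.7
```

```bash
python3 -m inch '[0,0.05,0,0.13,0,0,0, 0,0.09,0,0.26,0,0,0, 0,0.13,0,0.39,0,0,0, 0,0.13,0,0.39,0,0,0]'
```

```text
clock: 13.95
eef_pos: [493.1, 21.3, 71.0]
tool_rot: [-1.575, 0.002, -3.139]
force: [0.0, 7.9, 8.5]
width: 16.6
```

```bash
python3 -m inch '[0,0.04,0,0.14,0,0,0, 0,0.08,0,0.27,0,0,0, 0,0.11,0,0.4,0,0,0, 0,0.11,0,0.4,0,0,0]'
```

```text
clock: 14.35
eef_pos: [491.8, 17.4, 71.0]
tool_rot: [-1.575, 0.002, -3.139]
force: [-0.7, 7.0, 9.1]
width: 16.4
```

```bash
python3 -m inch '[0,0.04,0,0.13,0,0,0, 0,0.07,0,0.27,0,0,0, 0,0.11,0,0.4,0,0,0, 0,0.11,0,0.4,0,0,0]'
```

```text
clock: 14.75
eef_pos: [490.6, 13.5, 71.0]
tool_rot: [-1.575, 0.002, -3.139]
force: [-1.3, 7.0, 9.5]
width: 16.3
```

```bash
python3 -m inch '[0,0.03,0,0.13,0,0,0, 0,0.06,0,0.27,0,0,0, 0,0.09,0,0.4,0,0,0, 0,0.09,0,0.4,0,0,0]'
```

```text
clock: 15.15
eef_pos: [489.6, 9.5, 71.0]
tool_rot: [-1.575, 0.001, -3.139]
force: [-1.5, 7.3, 9.3]
width: 16.6
```

```bash
python3 -m inch '[0,0.03,0,0.13,0,0,0, 0,0.06,0,0.27,0,0,0, 0,0.09,0,0.41,0,0,0, 0,0.09,0,0.41,0,0,0]'
```

```text
clock: 15.55
eef_pos: [488.6, 5.4, 71.0]
tool_rot: [-1.575, 0.001, -3.139]
force: [-0.9, 8.0, 9.7]
width: 16.1
```

Cmd k=23. I continue one step per block pair.

```bash
python3 -m inch '[0,0.02,0,0.13,0,0,0, 0,0.04,0,0.27,0,0,0, 0,0.07,0,0.41,0,0,0, 0,0.07,0,0.41,0,0,0]'
```

```text
clock: 15.95
eef_pos: [487.8, 1.4, 71.0]
tool_rot: [-1.575, 0.001, -3.139]
force: [-2.0, 7.8, 10.4]
width: 16.9
```

```bash
python3 -m inch '[0,0.02,0,0.14,0,0,0, 0,0.04,0,0.28,0,0,0, 0,0.05,0,0.41,0,0,0, 0,0.05,0,0.41,0,0,0]'
```

```text
clock: 16.35
eef_pos: [487.1, -2.6, 71.0]
tool_rot: [-1.575, 0.0, -3.139]
force: [-2.1, 7.8, 10.6]
width: 16.8
```

```bash
python3 -m inch '[0,0.03,-0.01,0.14,0,0,0, 0,0.05,-0.02,0.28,0,0,0, 0,0.07,-0.02,0.41,0,0,0, 0,0.07,-0.02,0.41,0,0,0]'
```

```text
clock: 16.75
eef_pos: [486.3, -7.2, 71.0]
tool_rot: [-1.574, 0.0, -3.139]
force: [-2.0, 6.0, 9.1]
width: 16.7
```

```bash
python3 -m inch '[0,0.02,0,0.14,0,0,0, 0,0.04,0,0.28,0,0,0, 0,0.05,0,0.41,0,0,0, 0,0.05,0,0.41,0,0,0]'
```

```text
clock: 17.15
eef_pos: [485.9, -11.4, 71.0]
tool_rot: [-1.574, 0.0, -3.139]
force: [-1.8, 7.4, 9.5]
width: 16.3
```

```bash
python3 -m inch '[0,0.02,0,0.14,0,0,0, 0,0.03,0,0.28,0,0,0, 0,0.04,0,0.41,0,0,0, 0,0.04,0,0.41,0,0,0]'
```

```text
clock: 17.55
eef_pos: [485.5, -15.5, 71.0]
tool_rot: [-1.574, 0.0, -3.139]
force: [-0.7, 6.9, 8.6]
width: 16.6
```

```bash
python3 -m inch '[0,0.01,0,0.14,0,0,0, 0,0.01,0,0.28,0,0,0, 0,0.02,0,0.41,0,0,0, 0,0.02,0,0.41,0,0,0]'
```

```text
clock: 17.95
eef_pos: [485.3, -19.7, 71.0]
tool_rot: [-1.574, 0.0, -3.139]
force: [-1.3, 6.7, 8.5]
width: 16.1
```

Cmd k=32.

```bash
python3 -m inch '[0,0,0,0.14,0,0,0, 0,0,0,0.28,0,0,0, 0,0,0,0.41,0,0,0, 0,0,0,0.41,0,0,0]'
```

```text
clock: 18.35
eef_pos: [485.2, -23.7, 71.0]
tool_rot: [-1.574, 0.0, -3.139]
force: [-1.0, 6.7, 9.0]
width: 16.5
```

```bash
python3 -m inch '[0,0,0,0.14,0,0,0, 0,-0.01,0,0.28,0,0,0, 0,-0.01,0,0.42,0,0,0, 0,-0.01,0,0.42,0,0,0]'
```

```text
clock: 18.75
eef_pos: [485.3, -27.9, 71.0]
tool_rot: [-1.574, 0.0, -3.139]
force: [-1.6, 7.3, 8.5]
width: 16.6
```

```bash
python3 -m inch '[0,-0.01,0,0.14,0,0,0, 0,-0.02,0,0.28,0,0,0, 0,-0.03,0,0.41,0,0,0, 0,-0.03,0,0.41,0,0,0]'
```

```text
clock: 19.15
eef_pos: [485.4, -32.0, 71.0]
tool_rot: [-1.574, -0.0, -3.139]
force: [-1.8, 7.6, 9.0]
width: 16.3
```

```bash
python3 -m inch '[0,-0.01,0,0.14,0,0,0, 0,-0.03,0,0.28,0,0,0, 0,-0.04,0,0.41,0,0,0, 0,-0.04,0,0.41,0,0,0]'
```

```text
clock: 19.55
eef_pos: [485.7, -36.0, 71.0]
tool_rot: [-1.574, -0.0, -3.139]
force: [-2.3, 5.9, 10.2]
width: 16.4
```

```bash
python3 -m inch '[0,-0.01,0,0.14,0,0,0, 0,-0.03,0,0.27,0,0,0, 0,-0.03,0,0.27,0,0,0]'
```

```text
clock: 19.85
eef_pos: [486.0, -38.7, 71.0]
tool_rot: [-1.574, -0.001, -3.139]
force: [-2.1, 6.3, 9.3]
width: 16.7
```

```bash
python3 -m inch '[0,-0.01,0,0.14,0,0,0, 0,-0.03,0,0.28,0,0,0, 0,-0.03,0,0.28,0,0,0]'
```

```text
clock: 20.15
eef_pos: [486.3, -41.5, 71.0]
tool_rot: [-1.574, -0.001, -3.139]
force: [-2.8, 6.2, 11.1]
width: 16.6
```

```bash
python3 -m inch '[0,-0.02,0,0.14,0,0,0, 0,-0.04,0,0.27,0,0,0, 0,-0.04,0,0.27,0,0,0]'
```

```text
clock: 20.45
eef_pos: [486.6, -44.2, 71.0]
tool_rot: [-1.574, -0.001, -3.139]
force: [-1.4, 6.5, 10.1]
width: 16.4
```

```bash
python3 -m inch '[0,-0.02,0,0.14,0,0,0, 0,-0.04,-0.01,0.27,0,0,0, 0,-0.04,-0.01,0.27,0,0,0]'
```

```text
clock: 20.75
eef_pos: [487.0, -47.1, 71.0]
tool_rot: [-1.574, -0.001, -3.139]
force: [-2.8, 6.2, 7.7]
width: 16.5
```

```bash
python3 -m inch '[0,-0.03,0,0.14,0,0,0, 0,-0.05,-0.01,0.27,0,0,0, 0,-0.05,-0.01,0.27,0,0,0]'
```

```text
clock: 21.05
eef_pos: [487.5, -50.0, 71.0]
tool_rot: [-1.574, -0.001, -3.139]
force: [-2.0, 6.0, 7.8]
width: 16.7
```

```bash
python3 -m inch '[0,-0.03,0,0.14,0,0,0, 0,-0.05,0,0.27,0,0,0, 0,-0.05,0,0.27,0,0,0]'
```

```text
clock: 21.35
eef_pos: [487.9, -52.7, 71.0]
tool_rot: [-1.574, -0.001, -3.139]
force: [-1.5, 5.8, 8.0]
width: 16.4
```

Cmd k=44.

```bash
python3 -m inch '[0,-0.03,0,0.14,0,0,0, 0,-0.07,0,0.27,0,0,0, 0,-0.07,0,0.27,0,0,0]'
```

```text
clock: 21.65
eef_pos: [488.6, -55.3, 71.0]
tool_rot: [-1.574, -0.001, -3.139]
force: [-1.4, 6.0, 8.9]
width: 16.8
```

```bash
python3 -m inch '[0,-0.03,0,0.13,0,0,0, 0,-0.07,0,0.26,0,0,0, 0,-0.07,0,0.26,0,0,0]'
```

```text
clock: 21.95
eef_pos: [489.1, -57.9, 71.0]
tool_rot: [-1.574, -0.001, -3.139]
force: [-2.2, 6.0, 8.8]
width: 16.5
```

```bash
python3 -m inch '[0,-0.04,0,0.13,0,0,0, 0,-0.08,0,0.27,0,0,0, 0,-0.08,0,0.27,0,0,0]'
```

```text
clock: 22.25
eef_pos: [489.8, -60.5, 71.0]
tool_rot: [-1.574, -0.001, -3.139]
force: [-2.3, 6.8, 8.6]
width: 16.5
```

```bash
python3 -m inch '[0,-0.04,0,0.13,0,0,0, 0,-0.08,0,0.26,0,0,0, 0,-0.08,0,0.26,0,0,0]'
```

```text
clock: 22.55
eef_pos: [490.5, -63.1, 71.0]
tool_rot: [-1.574, -0.002, -3.139]
force: [-2.4, 7.1, 9.4]
width: 16.3
```

```bash
python3 -m inch '[0,-0.04,0,0.13,0,0,0, 0,-0.09,0,0.26,0,0,0, 0,-0.09,0,0.26,0,0,0]'
```

```text
clock: 22.85
eef_pos: [491.3, -65.6, 71.0]
tool_rot: [-1.574, -0.002, -3.139]
force: [-2.5, 6.1, 9.5]
width: 16.4
```

```bash
python3 -m inch '[0,-0.04,0,0.13,0,0,0, 0,-0.09,0,0.26,0,0,0, 0,-0.09,0,0.26,0,0,0]'
```

```text
clock: 23.15
eef_pos: [492.1, -68.1, 71.0]
tool_rot: [-1.575, -0.002, -3.139]
force: [-2.3, 6.7, 9.5]
width: 16.7
```

```bash
python3 -m inch '[0,-0.05,0,0.13,0,0,0, 0,-0.1,0,0.26,0,0,0, 0,-0.1,0,0.26,0,0,0]'
```

```text
clock: 23.45
eef_pos: [493.0, -70.6, 71.0]
tool_rot: [-1.575, -0.002, -3.139]
force: [-3.2, 6.7, 10.1]
width: 16.5
```

```bash
python3 -m inch '[0,-0.05,0,0.13,0,0,0, 0,-0.11,0,0.26,0,0,0, 0,-0.11,0,0.26,0,0,0]'
```

```text
clock: 23.75
eef_pos: [494.0, -73.3, 71.0]
tool_rot: [-1.575, -0.003, -3.139]
force: [-2.6, 5.8, 9.8]
width: 16.5
```

```bash
python3 -m inch '[0,-0.05,0,0.13,0,0,0, 0,-0.11,0,0.25,0,0,0, 0,-0.11,0,0.25,0,0,0]'
```

```text
clock: 24.05
eef_pos: [495.5, -77.4, 70.6]
tool_rot: [-1.573, -0.002, -3.14]
force: [-1.0, 0.3, -0.8]
width: 16.6
```

Fz fell from 10 to −0.8 N and the lag vanished (TCP y −77.4), so the tip is over the socket. I stop turning and lower gently.

```bash
python3 -m inch '[0,0,0.05,0,0,0,0, 0,0,0.1,0,0,0,0, 0,0,0.1,0,0,0,0]'
```

```text
clock: 24.35
eef_pos: [496.1, -79.3, 69.2]
tool_rot: [-1.571, -0.0, 3.141]
force: [-0.9, 0.5, -0.3]
width: 16.6
```

```bash
python3 -m inch '[0,0,0.05,0,0,0,0, 0,0,0.1,0,0,0,0, 0,0,0.1,0,0,0,0]'
```

```text
clock: 24.65
eef_pos: [496.2, -79.1, 68.4]
tool_rot: [-1.571, -0.0, 3.142]
force: [-0.3, 0.2, -1.3]
width: 16.5
```

```bash
python3 -m inch '[0,0,0.05,0,0,0,0, 0,0,0.1,0,0,0,0, 0,0,0.1,0,0,0,0]'
```

```text
clock: 24.95
eef_pos: [496.2, -79.1, 67.5]
tool_rot: [-1.571, -0.0, -3.142]
force: [-0.9, 1.3, -1.0]
width: 16.8
```

```bash
python3 -m inch '[0,0,0.1,0,0,0,0, 0,0,0.15,0,0,0,0, 0,0,0.15,0,0,0,0]'
```

```text
clock: 25.25
eef_pos: [496.2, -79.1, 65.9]
tool_rot: [-1.571, -0.0, -3.141]
force: [-0.8, -1.1, -2.2]
width: 16.8
```

```bash
python3 -m inch '[0,0,0.1,0,0,0,0, 0,0,0.15,0,0,0,0, 0,0,0.15,0,0,0,0]'
```

```text
clock: 25.55
eef_pos: [496.2, -79.1, 64.5]
tool_rot: [-1.571, -0.0, -3.141]
force: [-1.4, -0.9, -1.5]
width: 16.3
```

```bash
python3 -m inch '[0,0,0.1,0,0,0,0, 0,0,0.15,0,0,0,0, 0,0,0.15,0,0,0,0]'
```

```text
clock: 25.85
eef_pos: [496.2, -79.0, 62.9]
tool_rot: [-1.571, -0.0, -3.141]
force: [-1.0, -0.8, -1.9]
width: 16.7
```

Tip is at about 19.7; seated should be TCP ≈ 59.2.

```bash
python3 -m inch '[0,0,0.1,0,0,0,0, 0,0,0.15,0,0,0,0, 0,0,0.15,0,0,0,0]'
```

```text
clock: 26.15
eef_pos: [496.2, -79.0, 61.4]
tool_rot: [-1.571, -0.0, -3.141]
force: [-1.4, -0.3, -1.2]
width: 16.7
```

```bash
python3 -m inch '[0,0,0.1,0,0,0,0, 0,0,0.1,0,0,0,0]'
```

```text
clock: 26.35
eef_pos: [496.2, -79.0, 60.4]
tool_rot: [-1.571, -0.0, -3.141]
force: [-0.7, -1.6, -1.0]
width: 16.5
```

```bash
python3 -m inch '[0,0,0.05,0,0,0,0, 0,0,0.05,0,0,0,0]'
```

```text
clock: 26.55
eef_pos: [496.2, -79.0, 60.0]
tool_rot: [-1.571, -0.0, -3.141]
force: [-1.6, -1.5, -0.7]
width: 16.7
```

```bash
python3 -m inch '[0,0,0.05,0,0,0,0, 0,0,0.05,0,0,0,0]'
```

```text
clock: 26.75
eef_pos: [496.2, -79.0, 59.5]
tool_rot: [-1.571, -0.0, -3.141]
force: [-1.7, -1.3, -1.5]
width: 16.5
```

```bash
python3 -m inch '[0,0,0.05,0,0,0,0, 0,0,0.05,0,0,0,0]'
```

```text
clock: 26.95
eef_pos: [496.3, -79.0, 59.3]
tool_rot: [-1.571, 0.0, -3.142]
force: [-2.7, -1.0, 4.3]
width: 16.7
```

```bash
python3 -m inch '[0,0,0.03,0,0,0,0, 0,0,0.03,0,0,0,0]'
```

```text
clock: 27.15
eef_pos: [496.3, -79.0, 59.3]
tool_rot: [-1.571, 0.0, -3.141]
force: [-2.5, -1.3, 8.2]
width: 16.6
```

The collar is home: Fz +8 N at TCP z 59.3, 11.9 mm below plate contact. I release and look.

```bash
python3 -m inch '[0.3,0,-0.05,0,0,0,0, 0.5,0,-0.05,0,0,0,0, 0.6,0,-0.05,0,0,0,0, 0.6,0,-0.05,0,0,0,0, 0.6,0,-0.05,0,0,0,0, 0.6,0,-0.05,0,0,0,0, 0.6,0,-0.05,0,0,0,0, 0.6,0,-0.05,0,0,0,0]'; python3 - <<'E'
from h import *
for n,r in(("top",(190,150,315,250)),("scene",(200,120,325,220))):
    d=imaging.get_image(n);u0,v0,u1,v1=r
    cv2.imwrite(f"pics/{n}8.png",cv2.resize(d["img"][v0:v1,u0:u1,::-1],None,fx=5,fy=5,interpolation=2))
E
```

```text
clock: 27.95
eef_pos: [496.3, -78.9, 59.2]
tool_rot: [-1.571, 0.0, -3.141]
force: [-0.6, 0.0, -0.4]
width: 51.3
```

View pics/scene8.png

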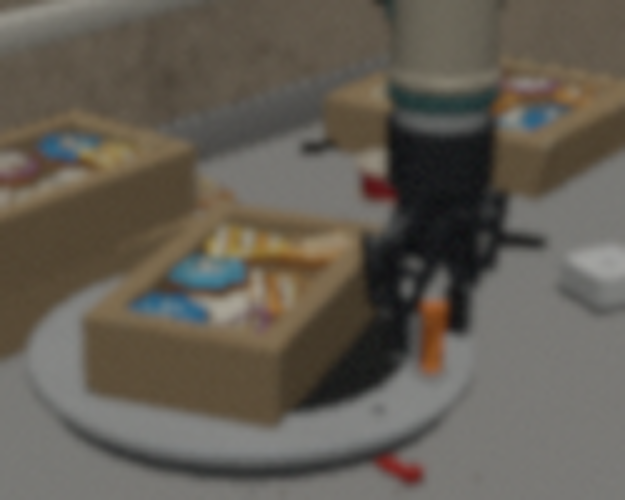

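The pin stands upright and seated at (432,340), with the jaws open on both sides. I raise the hand straight up, then away.

```bash
python3 -m inch '[0.6,0,-0.5,0,0,0,0, 0.6,0,-2,0,0,0,0, 0.6,0,-5,0,0,0,0, 0.6,0,-9,0,0,0,0, 0.6,0,-13,0,0,0,0, 0.6,0,-17,0,0,0,0, 0.6,2,-18,3,0,0,0, 0.6,3,-18,7,0,0,0, 0.6,3,-18,11,0,0,0, 0.6,3,-18,15,0,0,0, 0.6,3,-18,19,0,0,0, 0.6,3,-18,19,0,0,0]'; python3 -m inch '[0.6,0,0,4,0,0,0, 0.6,0,0,8,0,0,0, 0.6,0,0,12,0,0,0, 0.6,0,0,12,0,0,0, 0.6,0,0,12,0,0,0]';python3 - <<'E'
from h import *
for n,r in(("top",(190,130,315,230+20)),("scene",(200,120,325,220))):
    d=imaging.get_image(n);u0,v0,u1,v1=r
    cv2.imwrite(f"pics/{n}9.png",cv2.resize(d["img"][v0:v1,u0:u1,::-1],None,fx=4.5,fy=4.5,interpolation=2))
    x,y=blob(d,(3,120,60),(20,255,255),(255,185,310,230) if n=="top" else (275,170,300,200)); 
    if n=="scene": print(x.min(),x.max(),y.min(),y.max())
    for X in((496.2,-79,45),(496.2,-79,95)): print(n,proj(d,X).round(1))
E
```

```text
clock: 29.25
eef_pos: [464.8, -275.9, 239.8]
tool_rot: [-1.566, 0.001, 3.133]
force: [-0.7, -0.4, -0.2]
width: 50.9
clock: 29.75
eef_pos: [465.8, -388.9, 239.0]
tool_rot: [-1.572, -0.001, 3.14]
force: [-0.2, 0.6, -0.6]
width: 51.2
top [279.9 215.2]
top [281.2 214.6]
284 288 181 193
scene [286.1 193.3]
scene [286.7 180.6]
```

View pics/top9.png

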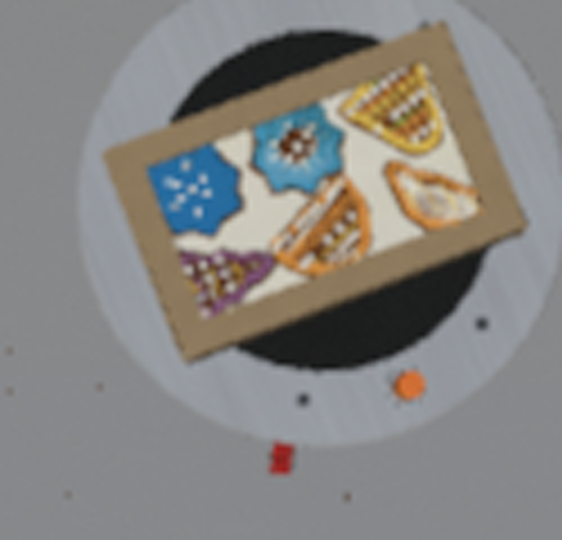

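View pics/scene9.png

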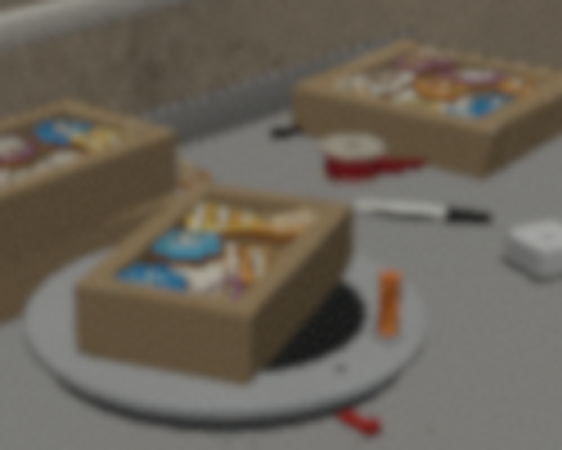

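The grip spans rows 181–193 in the scene view against a prediction of 180.6–193.3 for a seated pin. The top view shows the pin upright at (409,385) and the parcel centred, so I hand in.

```bash
python3 -c "
from cell import finish_job; print(finish_job())"
```

```text
the job is handed in; nothing more can be done
None
```

The turntable is locked: the pin is in the hidden socket with its collar on the disc, released, and the job was handed in. It took about 30 s of the 72 s allowed.

- **Pin and plate:** I took the pin from its block, put it through the disc hole and rested it on the plate with about 8–11 N.
- **Finding the socket:** I turned the disc counterclockwise about 1.06 rad in small checked steps. Fz then fell from about 10 N to −0.8 N and the arm's lag disappeared, so I stopped turning. I lowered the pin until the collar met the disc, with 8 N on it.
- **Forces:** the highest readings, taken at the end of each move, were about 11 N vertical and 8 N sideways. I have no readings within moves.

**Last checks:**
- The collar met the disc with the tool 11.9 mm below its height at plate contact; 12 mm was expected.
- After release, the grip spans rows 181–193 in the scene view, against a prediction of 180.6–193.3 for a seated pin.
- The pin looks upright and the parcel looks flat and near the disc's centre; I judged both by eye. The marker and spool look unmoved in the last views. The scissors were outside those views, but the arm never went near them.
- The gripper is well clear of the turntable.

**Disagreements:**
- The two cameras differed by about 3–4 mm in horizontal position, so I did the final fitting by feel.
- The grip read 16.5 mm on an 18 mm handle, but the pin never slipped noticeably.

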